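Third hand: hang the tube carrier and hold it pressed for fastening

ROBOT

A 7-joint arm with a two-finger parallel gripper is mounted at the origin on the work surface. World frame = base frame: x ahead of the robot, y to its left, z up, the work surface at z = 0. Lengths are in m, angles in degrees, forces in N, time in s.
With the tool pointing down it reaches from about 0.425 to 0.875 m from the base axis. Payload 4.7 kg.
Tool frame: the origin (TCP) lies between the finger pads; the fingertips stand 8 mm ahead of it and the grasp point (between the pads) lies 11 mm behind it (env.tip_extent is the distance from the TCP to the fingertips, in m); z points along the fingers, y is the line along which they close (so a half turn about z gives the same grasp; the last joint's range is limited). The gripper opens to 87 mm and grips with 3 to 60 N. Pads are 19 mm wide; open, the fingers measure 117 mm over their backs; the gripper's body (75 mm by 190 mm) begins 51 mm behind the grasp point.
Start: joints at [65.036, 18.392, -4.016, 83.108, 1.295, 78.541, -3.26], TCP at [0.283, -0.585, 0.231] pointing down, gripper open.
Joint ranges: [-163.93, 163.93], [-17.29, 119.83], [-79.2, 71.16], [3.27, 140.29], [-89.18, 269.18], [5.43, 117.66], [-154.24, 154.24]. Speed limits (degrees/s): [147.25, 147.25, 180, 180, 180, 180, 180].

INTERFACE

Orientations are given as [roll, pitch, yaw] about the fixed x, y, z axes, in that order (R = Rz(yaw) Ry(pitch) Rx(roll)).
In Python, from cell import sensors, vision, workorder, env gives the robot as it stands.
- The arm moves only by the tool drive_tool, never from a script. Its argument "moves" is a list of rows, each an object of numbers: "x", "y", "z": the shift along the tool's x, y, z in mm; "rx", "ry", "rz": the turn, a rotation vector about the tool's x, y, z in rad; "fingers": the closure, from -1 (fully open) to 1 (shut). In form: [{"x": .., "y": .., "z": .., "rx": .., "ry": .., "rz": .., "fingers": ..}, ...]. A call has 1 to 20 rows; each row is the pose to reach, as a shift and turn from the pose commanded when the call began, along the tool's axes at that moment; what a row does not reach only later rows make up. A row lasts 1/8 s, in which the tool goes at most 62.5 mm and 10.7 degrees, less where a joint would pass 70% of its speed; a pose out of reach is approached as far as the arm can. A call with a gripper value outside its range is refused whole. The fingers move at their own pace and stop on an object; "force" is the grip in N (left out, the last holds). Time passes only in rows, so rows that repeat a pose let the fingers close. It gives the time, the measured TCP pose, the force, the opening and the grip force at its end, in the units of the state.
- sensors.get_obs(): the state, without advancing time (a new reading comes with each control period).
- vision.read_camera(name): name is "side" or "top" or "wrist"; returns a dict with "image" (384x512x3 uint8, red, green, blue), "fx", "fy", "cx", "cy" (pixels), "R" (3x3) and "t" (3): a world point X has camera coordinates R X + t. Camera axes: x right, y down, z forward; pixel columns grow to the right and rows downward; lengths in m; the calibration is good to about 2 mm. A picture is of the moment at which its call begins. There is no depth.
- workorder.sign_off(): hands the job in; it is judged then, once.
The state is a dict: "time_s": time; "qpos": joint angles; "joint_velocities": joint speeds; "effort": joint torques, N m; "tool_pos": TCP position; "tool_rot": TCP orientation; "force": force on the tool from outside, world axes, zero at the start; "wrist_torque": the same for the moment, N m; "grip_width": finger opening in m; "grasp_force": force on a finger pad.
Only numpy, scipy, OpenCV 4.12 (cv2) and the standard library are available. Lean on these libraries where they do the work, as an engineer would, in place of code of your own. Each camera call takes 0.05 s, during which the arm holds its last target. There are 200 camera calls.

TASK

Hang the red tube carrier by its black handle bar across the two hooks of the mounting stand, flat back towards the blue plate, and let go so that it hangs free. Then push its labelled front so that its back lies flat against the blue plate and keep pressing with a steady force of about 10 N (6 to 16 N is fine, never over 30 N), so that your colleague can screw it on: finish while still pressing, do not let go. Keep the carrier upright throughout and leave everything else on the bench where it is.

Things in the scene. Friction and masses are not known exactly. Their poses are not given: they have to be found in the camera images.
- carrier: Loose red tube carrier, 0.25-0.45 kg: box 70 (x) x 140 (y) x 60 high, capped tubes fixed inside below the rim. Origin: centre of underside. +x points to its plain flat steel back (x=+35), -x to its front with white label. Two red arms (x=15, y=+-66, 8 thick) carry a black handle bar. Starts upright on the bench, back away from the robot (+x within 0.45 rad of world +x).
- carrier_bar (a point): Centre of the carrier's black handle bar: 140 above the underside, carrier x=+15. The bar runs along the carrier's y, 140 long, a flat strap 10 thick (x), 12 high (z), with 74 of free height between it and the box rim. Axes as the carrier.
- carrier_front (a point): Centre of the carrier's front (labelled) face, on its outside, 42 above the underside (18 below the rim): a good place to push. Pushed low it may lean, its lower edge alone on the plate. Axes as the carrier.
- stand: Fixed stand. Origin on the bench under the blue plate's front face; +x away from the robot into the plate (pressing direction, within 0.3 rad of world +x). Base 150x140x12. Two hooks: level 8 mm slippery white-sleeved rods at y=+-42, tops at height 240, from posts (x=+45, 262 high) towards the robot over the plate; their upturned ends at x=-49 rise to 262. Free space between them.
- hooks: The stand's two white-sleeved, slippery hooks, fixed. Origin midway between them, height 246, stand x=-21: where the bar's centre lies when the bar rests across both hooks and the carrier's back just touches the plate (less x: a gap). Axes as the stand. From here the bar has room in x from -19 to +61 and in y +-15. The hung carrier's underside is at height 106.
- press_plate: Blue plate 10 thick, 150 wide (y), 70 high (z), below the hooks, centre height 135. Origin: centre of its front face; axes as the stand. On rubber buffers: it gives straight back along +x by 0.4 mm per newton (10 N = 4 mm; stops after 10 mm). The hung carrier's back hangs plumb, within some mm of it.
- tip_box: Bystander: closed box of pipette tips, 85 x 120 x 65, blue with a clear lid. Its place and the carrier's may be swapped. Origin under its centre.
- pipette_a: Bystander: black hand pipette lying on the bench, 250 long along its x, 26 high, origin under its grip.
- pipette_b: Bystander: a second such pipette.
- screwdriver: Bystander: the colleague's screwdriver, lying on the bench between robot and stand.
- tube_rack: Bystander: blue tube rack 100 x 200 with red-capped tubes, 88 high, right of the stand.
- reagent_bottle: Bystander: amber bottle, 72 diameter, 170 high, left of the stand.

How it is judged:
By the outcome, as a careful person would: the job done as asked, in the order asked, and still so for the second after the job is handed in, while the arm keeps its last pose, push and grip.
It also fails if it takes over 64 s, if anything falls off the work surface, if the arm or the gripper's body presses on something with over 40 N, if the wrist force passes 120 N, or if a joint passes its speed limit or range.

## Working session

There is one attempt and no reset: what is moved stays moved. The work goes in short steps, Python scripts to look and compute and a tool call to move; the robot and the scene stay as the last step left them, time stands still between calls to the robot, and variables do not carry over. Pictures are saved under pics/ and viewed, at most 10 in all, crops included, and the job is handed in when it is done.

Besides the shell and the picture viewer there is one more tool, called after "Call:" by a JSON object that holds its "method" and its "body", one argument or row to a line. drive_tool: Moves the arm, as the interface text tells. Its arguments: {"type":"object","properties":{"moves":{"type":"array"},"force":{"type":"number"}},"required":["moves"]}

```bash
ls; mkdir -p pics
python3 - <<'E'
from cell import sensors, vision, env
import cv2,numpy as np,pickle
o=sensors.get_obs(); print({k:np.round(v,3).tolist() for k,v in o.items()})
d={}
for n in("top","side"):
    c=vision.read_camera(n); d[n]=c
    cv2.imwrite(f"pics/{n}0.png",c["image"][:,:,::-1]); print(n,c["fx"],c["cx"],c["cy"],np.round(c["R"],3).tolist(),np.round(c["t"],3), np.round(-c["R"].T@c["t"],3))
pickle.dump(d,open("c0.pkl","wb"))
E
```

```text
pics
{'time_s': 0.0, 'qpos': [65.035, 18.441, -4.017, 83.173, 1.297, 78.539, -3.26], 'joint_velocities': [0.106, -0.112, -0.002, -0.01, -0.012, -0.004, -0.028], 'effort': [-0.0, -49.128, -0.403, -31.253, -0.064, 0.043, 0.0], 'tool_pos': [0.282, -0.585, 0.229], 'tool_rot': [-179.892, 0.007, 25.777], 'force': [0.378, 0.664, -0.475], 'wrist_torque': [0.057, 0.02, -0.014], 'grasp_force': 0.0, 'grip_width': 0.087}
top 400.68932899337653 255.06213983941402 190.80707676028922 [[-0.019, -1.0, -0.007], [-0.988, 0.019, -0.15], [0.15, 0.004, -0.989]] [0.027 0.537 1.401] [0.321 0.011 1.466]
side 395.06072759718376 262.93215660054614 191.2626392711834 [[-0.996, -0.083, 0.01], [-0.068, 0.741, -0.668], [0.048, -0.667, -0.744]] [0.526 0.148 1.218] [0.475 0.746 1.   ]
```

View pics/top0.png

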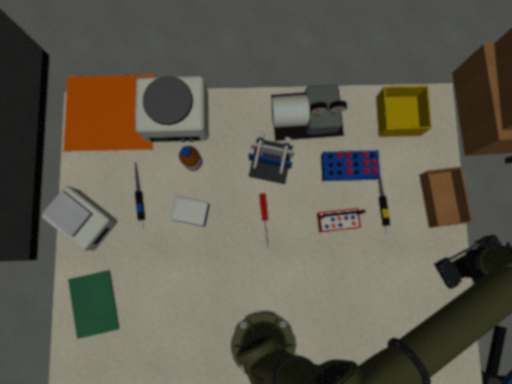

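View pics/side0.png

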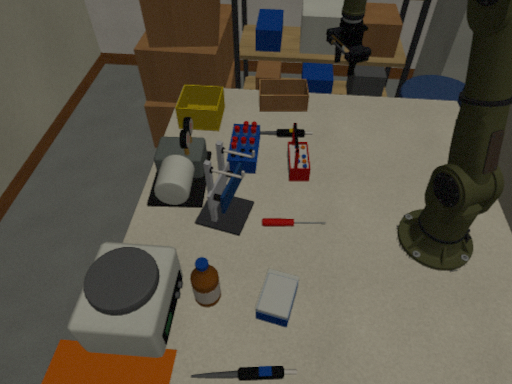

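The top view shows the carrier at (340,220), the stand at (270,160) and the screwdriver at (265,215). In the side view the carrier is at (298,160) and the stand at (225,190). I'll enlarge both areas in one picture.

Run:
```python
import pickle,cv2,numpy as np
d=pickle.load(open("c0.pkl","rb"))
T=d["top"]["image"];S=d["side"]["image"]
a=cv2.resize(T[130:240,240:400],None,fx=5,fy=5,interpolation=cv2.INTER_CUBIC)[:,:800]
b=cv2.resize(S[115:235,190:320],None,fx=5,fy=5,interpolation=cv2.INTER_CUBIC)
cv2.imwrite("pics/ct.png",a[:,:,::-1]);cv2.imwrite("pics/cs.png",b[:,:,::-1])
```

```text
(no output)
```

View pics/ct.png

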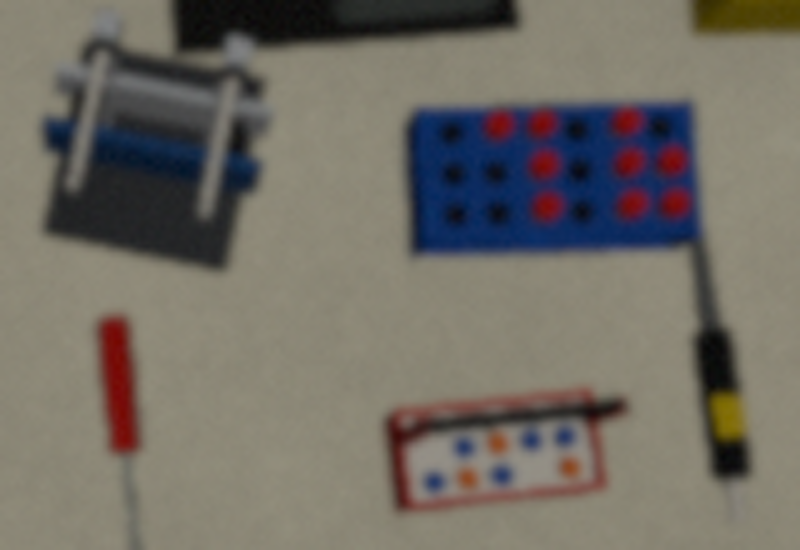

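View pics/cs.png

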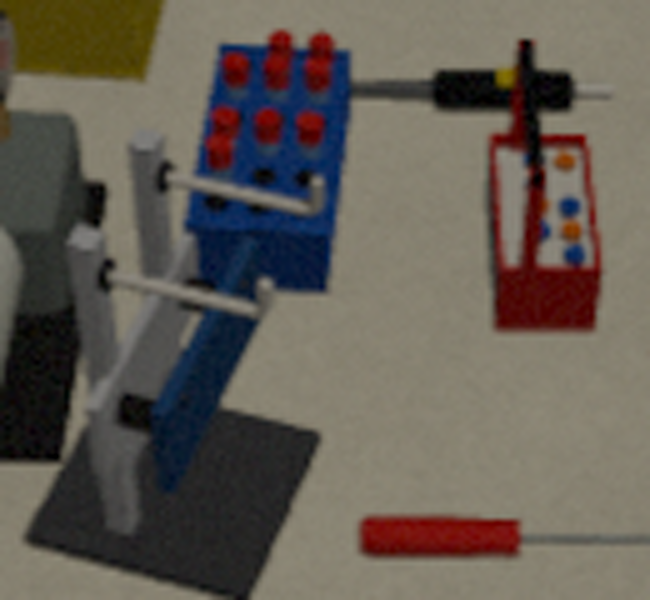

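The top crop shows the bar from (400,432) to (622,405) and the rim corners at (400,507), (603,487), (590,392) and (393,413). The hook tips are at (72,188) and (205,215). The side crop shows the bar from (525,42) to (537,185) and the hook tips at (318,178) and (265,284).

```bash
cat > h.py <<'E'
import numpy as np,cv2,pickle
def ray(c,u,v):
    d=np.array([(u-c["cx"])/c["fx"],(v-c["cy"])/c["fy"],1.]); R=np.array(c["R"])
    return -R.T@np.array(c["t"]), R.T@d
def onz(c,u,v,z):
    o,d=ray(c,u,v); return o+d*(z-o[2])/d[2]
def tri(c1,p1,c2,p2):
    o1,d1=ray(c1,*p1);o2,d2=ray(c2,*p2)
    s=np.linalg.lstsq(np.c_[d1,-d2],o2-o1,rcond=None)[0]
    a,b=o1+d1*s[0],o2+d2*s[1]; return (a+b)/2,np.linalg.norm(a-b)
def proj(c,X):
    p=np.array(c["R"])@X+np.array(c["t"]); return np.array([c["fx"]*p[0]/p[2]+c["cx"],c["fy"]*p[1]/p[2]+c["cy"]])
E
python3 - <<'E'
from h import *
np.set_printoptions(precision=4,suppress=True)
d=pickle.load(open("c0.pkl","rb"));T,S=d["top"],d["side"]
t=lambda u,v:((u+.5)/5-.5+240,(v+.5)/5-.5+130)
s=lambda u,v:((u+.5)/5-.5+190,(v+.5)/5-.5+115)
for n,P,z in (("bar",[(400,432),(622,405)],.146),("rim FL FR BR BL",[(400,507),(603,487),(590,392),(393,413)],.06),("hooktips",[(72,184),(205,213)],.262),("posttops",[(105,22),(238,48)],.262),("base",[(47,232),(225,267),(264,75)],.012),("plate top front",[(47,145),(253,185)],.17),("screwdr",[(118,320),(125,450),(135,550)],.02)):
    print(n); print(np.array([onz(T,*t(*p),z) for p in P])[:,:2])
print("tri hooktips",tri(T,t(72,184),S,s(265,284)),tri(T,t(205,213),S,s(318,178)))
print("tri bar ends",tri(T,t(400,432),S,s(537,185)),tri(T,t(622,405),S,s(525,42)))
E
```

```text
bar
[[ 0.4336 -0.1951]
 [ 0.4487 -0.3422]]
rim FL FR BR BL
[[ 0.3885 -0.2063]
 [ 0.3998 -0.3486]
 [ 0.4666 -0.3433]
 [ 0.4544 -0.2042]]
hooktips
[[ 0.5799  0.0174]
 [ 0.5602 -0.0637]]
posttops
[[ 0.6822 -0.005 ]
 [ 0.6638 -0.087 ]]
base
[[ 0.5978  0.0379]
 [ 0.569  -0.0927]
 [ 0.7138 -0.1261]]
plate top front
[[ 0.6264  0.0339]
 [ 0.5966 -0.1015]]
screwdr
[[ 0.5301 -0.013 ]
 [ 0.4352 -0.016 ]
 [ 0.3634 -0.0215]]
tri hooktips (array([0.5815, 0.0173, 0.2594]), np.float64(0.0019936165481580733)) (array([ 0.5613, -0.0637,  0.2631]), np.float64(0.0025035307595345684))
tri bar ends (array([ 0.4349, -0.1948,  0.1497]), np.float64(0.0031990072220967796)) (array([ 0.4484, -0.3416,  0.1482]), np.float64(9.568753354872268e-05))
```

```bash
cat >> h.py <<'E'
from scipy.spatial.transform import Rotation as Ro
def go(pos,rpy):
    "shift mm / rotvec rad in present tool axes to reach a world pose"
    from cell import sensors
    o=sensors.get_obs(); A=Ro.from_euler("xyz",o["tool_rot"],degrees=True); B=Ro.from_euler("xyz",rpy,degrees=True)
    print("pos",np.round(o["tool_pos"],4),"rot",np.round(o["tool_rot"],2),"F",np.round(o["force"],2),"t",round(o["time_s"],2))
    print("xyz",np.round(A.inv().apply(np.array(pos)-o["tool_pos"])*1e3,1),"r",np.round((A.inv()*B).as_rotvec(),4))
E
python3 -c "
from h import *
go([.40,-.27,.30],[180,0,95])"
```

```text
pos [ 0.2823 -0.585   0.2296] rot [-1.799e+02  1.000e-02  2.577e+01] F [-0.55  0.22 -0.02] t 0.1
xyz [ 242.9 -232.6  -70. ] r [-1.6000e-03 -9.0000e-04 -1.2082e+00]
```

Call:
{"method": "drive_tool", "body": {
  "moves": [
    {"x":60,"y":-58,"z":-70,"rz":-0.2,"fingers":-1},
    {"x":243,"y":-233,"z":-70,"rz":-1.208},
    {"x":243,"y":-233,"z":-70,"rz":-1.208},
    {"x":243,"y":-233,"z":-70,"rz":-1.208},
    {"x":243,"y":-233,"z":-70,"rz":-1.208},
    {"x":243,"y":-233,"z":-70,"rz":-1.208},
    {"x":243,"y":-233,"z":-70,"rz":-1.208},
    {"x":243,"y":-233,"z":-70,"rz":-1.208},
    {"x":243,"y":-233,"z":-70,"rz":-1.208},
    {"x":243,"y":-233,"z":-70,"rz":-1.208},
    {"x":243,"y":-233,"z":-70,"rz":-1.208}
  ]
}}

```text
invalid input at $.moves[0]: expected keys x, y, z, rx, ry, rz, fingers
```

Run:
```python
from h import *
from cell import vision
np.set_printoptions(precision=4,suppress=True)
c=vision.read_camera("wrist"); pickle.dump(c,open("c1.pkl","wb"))
cv2.imwrite("pics/w1.png",c["image"][:,:,::-1]); print(c["fx"],-c["R"].T@c["t"],c["R"])
print([proj(c,np.array(p)) for p in ([.4415,-.2685,.146],[.434,-.195,.146],[.4487,-.342,.146])])
go([.4415,-.2685,.30],[180,0,95])
```

```text
314.8240125042769 [ 0.3444 -0.5553  0.3831] [[ 0.4347 -0.9006 -0.0023]
 [-0.8702 -0.4206  0.2566]
 [-0.232  -0.1096 -0.9665]]
[array([-136.1849, -284.5459]), array([-280.0892, -347.8575]), array([  -2.4177, -225.0246])]
pos [ 0.2824 -0.585   0.2297] rot [-179.91    0.     25.77] F [-0.3   0.16 -0.17] t 0.15
xyz [ 280.9 -215.9  -70. ] r [-0.0014 -0.0008 -1.2082]
```

View pics/w1.png

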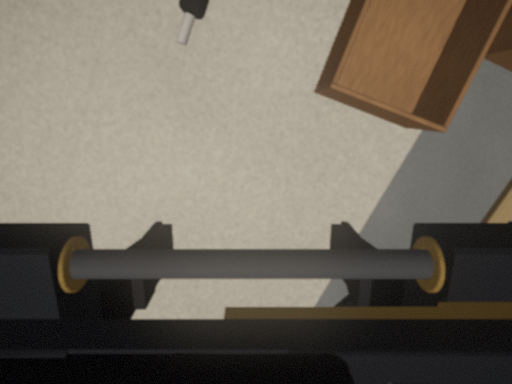

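```bash
python3 -c "
from h import *
go([.435,-.335,.30],[180,0,95])"
```

```text
pos [ 0.2824 -0.585   0.2297] rot [-179.91    0.     25.77] F [-0.3   0.16 -0.17] t 0.15
xyz [ 246.1 -158.9  -70.1] r [-1.4000e-03 -8.0000e-04 -1.2082e+00]
```

Call:
{"method": "drive_tool", "body": {
  "moves": [
    {"x":40,"y":-25,"z":-60,"rx":0,"ry":0,"rz":-0.15,"fingers":-1},
    {"x":246,"y":-159,"z":-70,"rx":0,"ry":0,"rz":-1.208,"fingers":-1},
    {"x":246,"y":-159,"z":-70,"rx":0,"ry":0,"rz":-1.208,"fingers":-1},
    {"x":246,"y":-159,"z":-70,"rx":0,"ry":0,"rz":-1.208,"fingers":-1},
    {"x":246,"y":-159,"z":-70,"rx":0,"ry":0,"rz":-1.208,"fingers":-1},
    {"x":246,"y":-159,"z":-70,"rx":0,"ry":0,"rz":-1.208,"fingers":-1},
    {"x":246,"y":-159,"z":-70,"rx":0,"ry":0,"rz":-1.208,"fingers":-1},
    {"x":246,"y":-159,"z":-70,"rx":0,"ry":0,"rz":-1.208,"fingers":-1},
    {"x":246,"y":-159,"z":-70,"rx":0,"ry":0,"rz":-1.208,"fingers":-1},
    {"x":246,"y":-159,"z":-70,"rx":0,"ry":0,"rz":-1.208,"fingers":-1},
    {"x":246,"y":-159,"z":-70,"rx":0,"ry":0,"rz":-1.208,"fingers":-1},
    {"x":246,"y":-159,"z":-70,"rx":0,"ry":0,"rz":-1.208,"fingers":-1}
  ]
}}

```text
time_s: 1.65
tool_pos: [0.435, -0.3353, 0.3006]
tool_rot: [180.0, 0.0, 95.0]
force: [-0.4, 0.2, -0.3]
grip_width: 0.0873
grasp_force: 0.0
```

Run:
```python
from h import *
from cell import vision
np.set_printoptions(precision=4,suppress=True)
c=vision.read_camera("wrist"); pickle.dump(c,open("c1.pkl","wb"))
cv2.imwrite("pics/w2.png",c["image"][:,:,::-1]); print(-c["R"].T@c["t"])
print([proj(c,np.array(p)) for p in ([.4415,-.2685,.146],[.434,-.195,.146],[.4487,-.342,.146])])
go([.4415,-.2685,.20],[180,0,95])
```

```text
[ 0.4282 -0.2664  0.4541]
[array([265.2798, 113.6927]), array([264.9681,  27.9836]), array([265.2585, 189.1965])]
pos [ 0.435  -0.3352  0.3005] rot [-180.      0.     94.97] F [-0.2   0.35  0.75] t 1.7
xyz [ 65.9  12.3 100.5] r [-0.      0.     -0.0005]
```

View pics/w2.png

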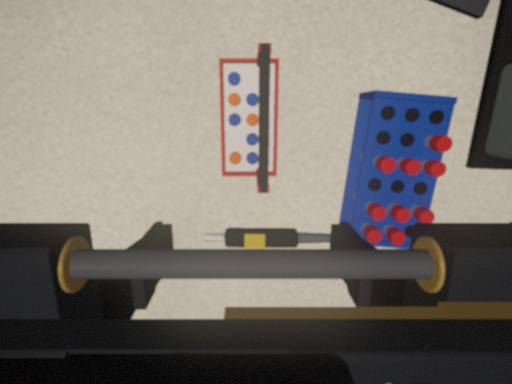

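The bar runs from (264.5,43) to (263.5,191). The rim's outer corners are at (221,59), (277,59), (276,175) and (223,175).

Run:
```python
from h import *
np.set_printoptions(precision=4,suppress=True)
c=pickle.load(open("c1.pkl","rb"))
im=c["image"].astype(int); print("bar ends",onz(c,264.5,43,.146),onz(c,263.5,191.5,.146))
R=np.array([onz(c,*p,.06)[:2] for p in((220.5,59),(278,59),(276.5,175.5),(222.5,175.5))]);print(R,R.mean(0))
# bar centreline by dark mask
m=(im.max(2)<75); pts=[]
for v in range(70,170,5):
    u=np.where(m[v,245:285])[0]+245
    if len(u)>4: pts.append(onz(c,u.mean(),v,.146)[:2])
pts=np.array(pts); vx,vy,x0,y0=cv2.fitLine(pts.astype(np.float32),2,0,0,0).ravel(); print("line",len(pts),np.degrees(np.arctan2(-vx*np.sign(vy),abs(vy))),x0,y0)
```

```text
bar ends [ 0.4348 -0.2072  0.146 ] [ 0.4472 -0.3445  0.146 ]
[[ 0.3873 -0.2122]
 [ 0.4539 -0.2064]
 [ 0.4669 -0.3439]
 [ 0.3983 -0.3499]] [ 0.4266 -0.2781]Traceback (most recent call last):
  File "<stdin>", line 11, in <module>
cv2.error: OpenCV(4.12.0) /io/opencv/modules/imgproc/src/linefit.cpp:618: error: (-215:Assertion failed) npoints2 >= 0 || npoints3 >= 0 in function 'fitLine'
```

Call:
{"method": "drive_tool", "body": {
  "moves": [
    {"x":58,"y":11.5,"z":40,"rx":0,"ry":0,"rz":0,"fingers":-1},
    {"x":58,"y":11.5,"z":60,"rx":0,"ry":0,"rz":0,"fingers":-1},
    {"x":58,"y":11.5,"z":100,"rx":0,"ry":0,"rz":0,"fingers":-1},
    {"x":58,"y":11.5,"z":140,"rx":0,"ry":0,"rz":0,"fingers":-1},
    {"x":58,"y":11.5,"z":160,"rx":0,"ry":0,"rz":0,"fingers":-1},
    {"x":58,"y":11.5,"z":171,"rx":0,"ry":0,"rz":0,"fingers":-1},
    {"x":58,"y":11.5,"z":171,"rx":0,"ry":0,"rz":0,"fingers":-1},
    {"x":58,"y":11.5,"z":171,"rx":0,"ry":0,"rz":0,"fingers":0.5},
    {"x":58,"y":11.5,"z":171,"rx":0,"ry":0,"rz":0,"fingers":1},
    {"x":58,"y":11.5,"z":171,"rx":0,"ry":0,"rz":0,"fingers":1},
    {"x":58,"y":11.5,"z":171,"rx":0,"ry":0,"rz":0,"fingers":1},
    {"x":58,"y":11.5,"z":171,"rx":0,"ry":0,"rz":0,"fingers":1},
    {"x":58,"y":11.5,"z":171,"rx":0,"ry":0,"rz":0,"fingers":1}
  ],
  "force": 35
}}

```text
time_s: 3.32
tool_pos: [0.4414, -0.2764, 0.1296]
tool_rot: [-180.0, 0.0, 95.0]
force: [0.8, 0.3, 0.0]
grip_width: 0.0353
grasp_force: 0.0
```

Still closing; allow it more rows, then lift gently.

Call:
{"method": "drive_tool", "body": {
  "moves": [
    {"x":0,"y":0,"z":0,"rx":0,"ry":0,"rz":0,"fingers":1},
    {"x":0,"y":0,"z":0,"rx":0,"ry":0,"rz":0,"fingers":1},
    {"x":0,"y":0,"z":0,"rx":0,"ry":0,"rz":0,"fingers":1},
    {"x":0,"y":0,"z":0,"rx":0,"ry":0,"rz":0,"fingers":1},
    {"x":0,"y":0,"z":0,"rx":0,"ry":0,"rz":0,"fingers":1},
    {"x":0,"y":0,"z":0,"rx":0,"ry":0,"rz":0,"fingers":1}
  ]
}}

```text
time_s: 4.08
tool_pos: [0.4415, -0.2764, 0.1295]
tool_rot: [180.0, 0.0, 95.0]
force: [0.5, 0.2, -0.8]
grip_width: 0.0094
grasp_force: 35.0
```

Call:
{"method": "drive_tool", "body": {
  "moves": [
    {"x":0,"y":0,"z":-10,"rx":0,"ry":0,"rz":0,"fingers":1},
    {"x":0,"y":0,"z":-35,"rx":0,"ry":0,"rz":0,"fingers":1},
    {"x":0,"y":0,"z":-70,"rx":0,"ry":0,"rz":0,"fingers":1},
    {"x":0,"y":0,"z":-110,"rx":0,"ry":0,"rz":0,"fingers":1},
    {"x":0,"y":0,"z":-150,"rx":0,"ry":0,"rz":0,"fingers":1},
    {"x":10,"y":3,"z":-185,"rx":0,"ry":0,"rz":0.02,"fingers":1},
    {"x":30,"y":9,"z":-200,"rx":0,"ry":0,"rz":0.05,"fingers":1},
    {"x":60,"y":17,"z":-200,"rx":0,"ry":0,"rz":0.09,"fingers":1},
    {"x":95,"y":28,"z":-200,"rx":0,"ry":0,"rz":0.14,"fingers":1},
    {"x":130,"y":38,"z":-200,"rx":0,"ry":0,"rz":0.19,"fingers":1},
    {"x":165,"y":48,"z":-200,"rx":0,"ry":0,"rz":0.24,"fingers":1},
    {"x":195,"y":57,"z":-200,"rx":0,"ry":0,"rz":0.285,"fingers":1},
    {"x":210,"y":61,"z":-200,"rx":0,"ry":0,"rz":0.305,"fingers":1},
    {"x":217,"y":63,"z":-200,"rx":0,"ry":0,"rz":0.314,"fingers":1},
    {"x":217,"y":63,"z":-200,"rx":0,"ry":0,"rz":0.314,"fingers":1},
    {"x":217,"y":63,"z":-200,"rx":0,"ry":0,"rz":0.314,"fingers":1}
  ]
}}

```text
time_s: 6.08
tool_pos: [0.4851, -0.056, 0.3295]
tool_rot: [-180.0, 0.0, 76.9]
force: [0.1, -0.3, -3.6]
grip_width: 0.0097
grasp_force: 35.0
```

Run:
```python
from h import *
from cell import vision
np.set_printoptions(precision=4,suppress=True)
c=vision.read_camera("wrist"); s=vision.read_camera("side"); pickle.dump((c,s),open("c2.pkl","wb"))
b=cv2.resize(s["image"][90:240,180:320],None,fx=2.74,fy=2.56,interpolation=cv2.INTER_CUBIC)
w=cv2.resize(c["image"][:,200:],(416,512))[:384]
w=c["image"][:,112:]
cv2.imwrite("pics/w3.png",np.hstack([w,b])[:,:,::-1]); print(b.shape)
go([.4855,-.0548,.33],[180,0,77])
```

```text
(384, 384, 3)
pos [ 0.4851 -0.0558  0.3294] rot [-179.98    0.01   76.91] F [-0.37  0.31 -3.9 ] t 6.17
xyz [ 1.1  0.1 -0.6] r [-0.0003  0.0002 -0.0016]
```

View pics/w3.png

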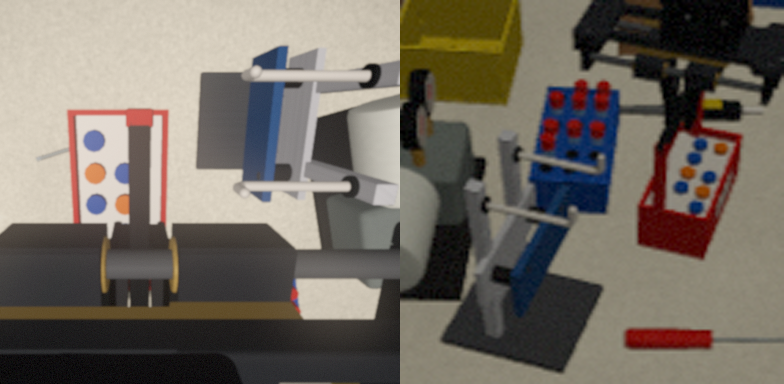

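The combined picture shows the hook tips at wrist pixels (359,73) and (354,189). The rod axes run at row 76 (left) and 186.5 (right). The carrier hangs upright in the gripper.

Run:
```python
from h import *
np.set_printoptions(precision=4,suppress=True)
c,s=pickle.load(open("c2.pkl","rb"))
A=onz(c,359.5,72.5,.262);B=onz(c,354.5,189,.262);print("tips",A,B,"len",np.linalg.norm(A-B),"yaw",np.degrees(np.arctan2(-(A-B)[0],(A-B)[1])))
for P in(((375,76),(482,75.5)),((372,186.5),(460,187))):
    a,b=[onz(c,*p,.236) for p in P];print("rod",a,b,np.degrees(np.arctan2((b-a)[1],(b-a)[0])))
S=lambda u,v:(180+(u-400+.5)/2.743-.5,90+(v+.5)/2.56-.5)
print(tri(c,(359.5,72.5),s,S(573,210)),tri(c,(354.5,189),s,S(602,157)))
# bar far end & gripped pose
print("bar end",onz(c,112+139.5,110,.3465))
# plate blue mask edge in wrist
h=cv2.cvtColor(c["image"],cv2.COLOR_RGB2HSV)
for v in (90,120,150,170):
    r=[(u,tuple(h[v,u])) for u in range(350,410,2)]
    print(v,[(u,int(x[0]),int(x[1]),int(x[2])) for u,x in r if x[1]>110])
```

```text
tips [0.5747 0.0185 0.262 ] [ 0.5601 -0.0593  0.262 ] len 0.07918942154883944 yaw -10.664084367576187
rod [0.5943 0.0143 0.236 ] [ 0.6712 -0.0032  0.236 ] -12.854246609939313
rod [ 0.5812 -0.0688  0.236 ] [ 0.6502 -0.0852  0.236 ] -13.410400962268094
(array([0.5793, 0.0181, 0.2579]), np.float64(0.00600056772416523)) (array([ 0.5606, -0.0589,  0.2642]), np.float64(0.0022177958496762576))
bar end [0.5001 0.0114 0.3465]
90 [(364, 109, 118, 91), (366, 110, 113, 90), (368, 108, 120, 89), (372, 109, 118, 91), (374, 109, 123, 89), (376, 107, 119, 90), (378, 108, 127, 88), (380, 109, 123, 91), (382, 108, 120, 89), (384, 109, 127, 94), (386, 107, 141, 128), (388, 108, 140, 137), (390, 107, 144, 136), (392, 108, 142, 133), (394, 109, 120, 134)]
120 [(360, 109, 113, 88), (362, 109, 122, 88), (364, 109, 126, 91), (366, 108, 123, 89), (368, 107, 135, 89), (370, 107, 126, 91), (372, 108, 127, 92), (374, 109, 127, 92), (376, 108, 125, 90), (378, 109, 130, 90), (380, 108, 138, 89), (382, 108, 137, 117), (384, 107, 147, 135), (386, 108, 146, 136), (388, 107, 144, 136), (390, 108, 134, 135)]
150 [(378, 108, 124, 109), (380, 107, 132, 135), (382, 108, 135, 138), (384, 108, 128, 139), (386, 108, 134, 139)]
170 [(378, 109, 116, 139), (380, 108, 119, 139), (382, 108, 111, 142), (384, 109, 118, 140)]
```

Run:
```python
from h import *
np.set_printoptions(precision=4,suppress=True)
c,s=pickle.load(open("c2.pkl","rb"))
y=np.radians(-13.1);ex=np.array([np.cos(y),np.sin(y)]);ey=np.array([-np.sin(y),np.cos(y)])
P=np.array([onz(c,u,v,.17)[:2] for u,v in((385,90),(381.5,120),(378,150),(376,170))]);print(P,P@ex, np.degrees(np.arctan2(-(P[0]-P[-1])[0],(P[0]-P[-1])[1])))
rods=np.array([[.5943,.0143],[.5812,-.0688]]);print("ey",rods@ey)
tips=np.array([[.5747,.0185],[.5601,-.0593],[.5799,.0174],[.5602,-.0637]]);print("tips ex",tips@ex)
go([.4855,-.0548,.33],[180,0,76.9])
from cell import sensors
p=sensors.get_obs()["tool_pos"][:2];print("tcp ex,ey",p@ex,p@ey)
```

```text
[[ 0.6271  0.0005]
 [ 0.6205 -0.0263]
 [ 0.6135 -0.0545]
 [ 0.609  -0.0741]] [0.6106 0.6103 0.6099 0.6099] -13.625514926117402
ey [0.1486 0.0647]
tips ex [0.5556 0.559  0.5609 0.5601]
pos [ 0.4851 -0.0558  0.3294] rot [-179.98    0.01   76.91] F [-0.37  0.31 -3.9 ] t 6.17
xyz [ 1.1  0.1 -0.6] r [-0.0003  0.0002  0.0001]
tcp ex,ey 0.4851512844279952 0.055614070861779254
```

Call:
{"method": "drive_tool", "body": {
  "moves": [
    {"x":10,"y":0,"z":10,"rx":0,"ry":0,"rz":0.002,"fingers":1},
    {"x":30,"y":0,"z":32,"rx":0,"ry":0,"rz":0.005,"fingers":1},
    {"x":46,"y":0,"z":50,"rx":0,"ry":0,"rz":0.005,"fingers":1},
    {"x":51,"y":5,"z":55,"rx":0,"ry":0,"rz":0.005,"fingers":1},
    {"x":51,"y":20,"z":55,"rx":0,"ry":0,"rz":0.005,"fingers":1},
    {"x":51,"y":40,"z":55,"rx":0,"ry":0,"rz":0.005,"fingers":1},
    {"x":51,"y":60,"z":55,"rx":0,"ry":0,"rz":0.005,"fingers":1},
    {"x":51,"y":80,"z":55,"rx":0,"ry":0,"rz":0.005,"fingers":1},
    {"x":51,"y":91,"z":55,"rx":0,"ry":0,"rz":0.005,"fingers":1},
    {"x":51,"y":95,"z":55,"rx":0,"ry":0,"rz":0.005,"fingers":1},
    {"x":51,"y":95,"z":55,"rx":0,"ry":0,"rz":0.005,"fingers":1},
    {"x":51,"y":95,"z":55,"rx":0,"ry":0,"rz":0.005,"fingers":1}
  ]
}}

```text
time_s: 7.68
tool_pos: [0.5889, -0.0262, 0.2747]
tool_rot: [180.0, 0.0, 76.7]
force: [-0.2, 0.6, -3.6]
grip_width: 0.0097
grasp_force: 35.0
```

Run:
```python
from h import *
from cell import vision
c=vision.read_camera("wrist"); s=vision.read_camera("side"); pickle.dump((c,s),open("c3.pkl","wb"))
b=cv2.resize(s["image"][90:240,180:320],None,fx=2.74,fy=2.56,interpolation=cv2.INTER_CUBIC)
cv2.imwrite("pics/w4.png",np.hstack([c["image"][:,56:456],b])[:,:,::-1])
go([.5892,-.0275,.235],[180,0,76.6])
```

```text
pos [ 0.589  -0.0263  0.2748] rot [1.7998e+02 3.0000e-02 7.6720e+01] F [ 0.38  0.02 -2.8 ] t 7.78
xyz [-1.1  0.5 39.8] r [0.0003 0.0005 0.0021]
```

View pics/w4.png

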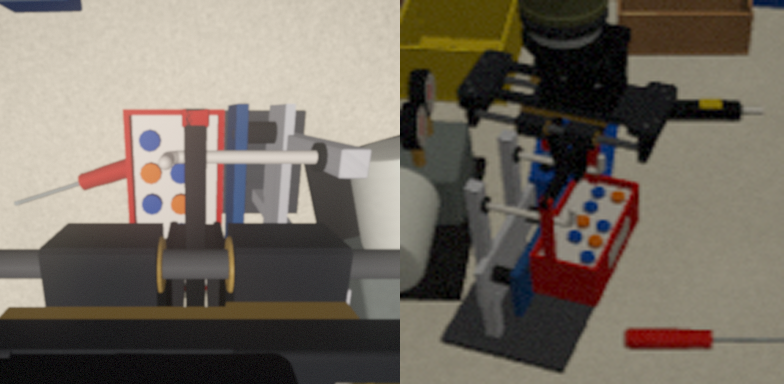

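The wrist view shows the rod (row 157) passing under the bar, and the hook tip at (167,160) on the robot side of the bar (185–206). There is a gap between the back and the plate at about (228,160). I'll lower it now.

Call:
{"method": "drive_tool", "body": {
  "moves": [
    {"x":0,"y":0,"z":8,"rx":0,"ry":0,"rz":0,"fingers":1},
    {"x":0,"y":0,"z":18,"rx":0,"ry":0,"rz":0,"fingers":1},
    {"x":0,"y":0,"z":27,"rx":0,"ry":0,"rz":0,"fingers":1},
    {"x":0,"y":0,"z":33,"rx":0,"ry":0,"rz":0,"fingers":1},
    {"x":0,"y":0,"z":36,"rx":0,"ry":0,"rz":0,"fingers":1},
    {"x":0,"y":0,"z":38,"rx":0,"ry":0,"rz":0,"fingers":1},
    {"x":0,"y":0,"z":38,"rx":0,"ry":0,"rz":0,"fingers":1},
    {"x":0,"y":0,"z":38,"rx":0,"ry":0,"rz":0,"fingers":1}
  ]
}}

```text
time_s: 8.78
tool_pos: [0.5895, -0.0265, 0.2368]
tool_rot: [180.0, 0.0, 76.7]
force: [0.4, 0.6, -2.3]
grip_width: 0.0095
grasp_force: 35.0
```

Call:
{"method": "drive_tool", "body": {
  "moves": [
    {"x":0,"y":0,"z":1,"rx":0,"ry":0,"rz":0,"fingers":1},
    {"x":0,"y":0,"z":2,"rx":0,"ry":0,"rz":0,"fingers":1},
    {"x":0,"y":0,"z":2,"rx":0,"ry":0,"rz":0,"fingers":1},
    {"x":0,"y":0,"z":2,"rx":0,"ry":0,"rz":0,"fingers":1}
  ]
}}

```text
time_s: 9.28
tool_pos: [0.5896, -0.0265, 0.2353]
tool_rot: [179.9, 0.0, 76.7]
force: [-0.3, -0.3, 3.9]
grip_width: 0.0098
grasp_force: 35.0
```

Call:
{"method": "drive_tool", "body": {
  "moves": [
    {"x":0,"y":0,"z":-0.5,"rx":0,"ry":0,"rz":0,"fingers":-0.2},
    {"x":0,"y":0,"z":-0.5,"rx":0,"ry":0,"rz":0,"fingers":-0.2},
    {"x":0,"y":0,"z":-0.5,"rx":0,"ry":0,"rz":0,"fingers":-0.2},
    {"x":0,"y":0,"z":-0.5,"rx":0,"ry":0,"rz":0,"fingers":-0.2},
    {"x":0,"y":0,"z":-0.5,"rx":0,"ry":0,"rz":0,"fingers":-0.2},
    {"x":0,"y":0,"z":-0.5,"rx":0,"ry":0,"rz":0,"fingers":-0.2},
    {"x":0,"y":0,"z":-0.5,"rx":0,"ry":0,"rz":0,"fingers":-0.2},
    {"x":0,"y":0,"z":-0.5,"rx":0,"ry":0,"rz":0,"fingers":-0.2}
  ]
}}

```text
time_s: 10.28
tool_pos: [0.5894, -0.0265, 0.235]
tool_rot: [180.0, 0.0, 76.7]
force: [0.1, 0.3, 0.5]
grip_width: 0.0521
grasp_force: 0.0
```

Call:
{"method": "drive_tool", "body": {
  "moves": [
    {"x":0,"y":0,"z":-5,"rx":0,"ry":0,"rz":0,"fingers":-0.2},
    {"x":0,"y":0,"z":-20,"rx":0,"ry":0,"rz":0,"fingers":-0.2},
    {"x":0,"y":0,"z":-45,"rx":0,"ry":0,"rz":0,"fingers":-0.2},
    {"x":0,"y":0,"z":-75,"rx":0,"ry":0,"rz":0,"fingers":-0.2},
    {"x":0,"y":0,"z":-95,"rx":0,"ry":0,"rz":0,"fingers":0.2},
    {"x":0,"y":-40,"z":-95,"rx":0,"ry":0,"rz":0,"fingers":1},
    {"x":0,"y":-85,"z":-95,"rx":0,"ry":0,"rz":0.15,"fingers":1},
    {"x":0,"y":-120,"z":-95,"rx":0,"ry":0,"rz":0.33,"fingers":1},
    {"x":0,"y":-130,"z":-95,"rx":0,"ry":0,"rz":0.5,"fingers":1},
    {"x":0,"y":-130,"z":-95,"rx":0,"ry":0,"rz":0.68,"fingers":1},
    {"x":0,"y":-130,"z":-95,"rx":0,"ry":0,"rz":0.86,"fingers":1},
    {"x":0,"y":-130,"z":-95,"rx":0,"ry":0,"rz":1.04,"fingers":1},
    {"x":0,"y":-130,"z":-95,"rx":0,"ry":0,"rz":1.22,"fingers":1},
    {"x":0,"y":-130,"z":-95,"rx":0,"ry":0,"rz":1.4,"fingers":1},
    {"x":0,"y":-130,"z":-95,"rx":0,"ry":0,"rz":1.571,"fingers":1},
    {"x":0,"y":-130,"z":-95,"rx":0,"ry":0,"rz":1.571,"fingers":1},
    {"x":0,"y":-130,"z":-95,"rx":0,"ry":0,"rz":1.571,"fingers":1},
    {"x":0,"y":-130,"z":-95,"rx":0,"ry":0,"rz":1.571,"fingers":1}
  ]
}}

```text
time_s: 12.52
tool_pos: [0.4629, 0.0035, 0.3303]
tool_rot: [180.0, -0.0, -13.2]
force: [0.9, -1.5, 0.0]
grip_width: 0.0004
grasp_force: 0.0
```

Run:
```python
from h import *
from cell import vision,sensors
c=vision.read_camera("wrist"); s=vision.read_camera("side"); pickle.dump((c,s),open("c4.pkl","wb"))
b=cv2.resize(s["image"][90:240,180:320],None,fx=2.74,fy=2.56,interpolation=cv2.INTER_CUBIC)
cv2.imwrite("pics/w5.png",np.hstack([c["image"][:,56:456],b])[:,:,::-1])
y=np.radians(-13.3);ex=np.array([np.cos(y),np.sin(y)]);ey=np.array([-np.sin(y),np.cos(y)])
print(np.round(sensors.get_obs()["qpos"],1))
for e,z in((.45,.32),(.49,.149)): 
    p=e*ex+.105*ey; go([*p,z],[180,-35,-13.3])
```

```text
[  42.7   -6.5  -41.9   97.6   -4.3   87.3 -102.1]
pos [0.4628 0.0035 0.3301] rot [179.99  -0.   -13.24] F [ 0.35 -0.05  0.3 ] t 12.62
xyz [ 0.4  4.9 10.1] r [-2.000e-04  6.108e-01  1.000e-03]
pos [0.4628 0.0035 0.3301] rot [179.99  -0.   -13.24] F [ 0.35 -0.05  0.3 ] t 12.62
xyz [ 40.4   4.9 181.1] r [-2.000e-04  6.108e-01  1.000e-03]
```

View pics/w5.png

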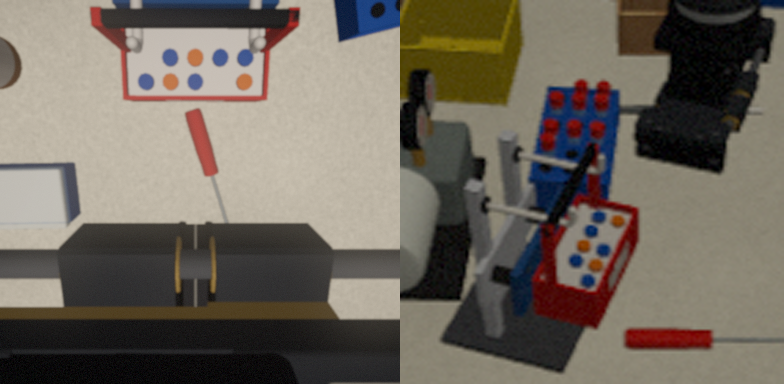

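The side view shows the carrier's bar lying across both hooks, upright and released. The front rim corners are at wrist pixels (180,100) and (323,99).

Run:
```python
from h import *
c,s=pickle.load(open("c4.pkl","rb"))
y=np.radians(-13.3);ex=np.array([np.cos(y),np.sin(y)]);ey=np.array([-np.sin(y),np.cos(y)])
A,B=onz(c,180,100.5,.166)[:2],onz(c,323,99.5,.166)[:2]
print(A@ex,A@ey,B@ex,B@ey,np.linalg.norm(A-B))
```

```text
0.5271873652067651 0.1781999105994263 0.5283269410831767 0.039705490976286874 0.1384991079391067
```

Call:
{"method": "drive_tool", "body": {
  "moves": [
    {"x":0,"y":3,"z":0,"rx":0,"ry":0.15,"rz":0,"fingers":1},
    {"x":0,"y":5,"z":5,"rx":0,"ry":0.3,"rz":0,"fingers":1},
    {"x":0,"y":5,"z":10,"rx":0,"ry":0.45,"rz":0,"fingers":1},
    {"x":0,"y":5,"z":10,"rx":0,"ry":0.6,"rz":0,"fingers":1},
    {"x":0,"y":5,"z":10,"rx":0,"ry":0.611,"rz":0,"fingers":1},
    {"x":0,"y":5,"z":10,"rx":0,"ry":0.611,"rz":0,"fingers":1}
  ]
}}

```text
time_s: 13.38
tool_pos: [0.4782, 0.0123, 0.2671]
tool_rot: [-179.4, -18.4, -12.6]
force: [0.8, 0.8, 1.9]
grip_width: 0.0005
grasp_force: 0.0
```

Run:
```python
from h import *
from cell import sensors
o=sensors.get_obs();print(np.round(o["qpos"],1),np.round(o["joint_velocities"],1))
y=np.radians(-13.3);ex=np.array([np.cos(y),np.sin(y)]);ey=np.array([-np.sin(y),np.cos(y)])
go([*(.45*ex+.108*ey),.26],[180,-35,-13.3]);go([*(.49*ex+.108*ey),.149],[180,-35,-13.3]);go([*(.49*ex+.108*ey),.149],[180,-25,-13.3])
```

```text
[   2.1  -17.    -9.2  116.7    3.2   62.6 -110.7] [ 128.5   -1.4 -112.2   -6.1  -32.    -7.8   26.8]
pos [0.4782 0.0123 0.2671] rot [-179.4   -18.38  -12.62] F [0.83 0.8  1.91] t 13.38
xyz [-14.2  13.9   2.6] r [-0.0157  0.2901  0.0092]
pos [0.4782 0.0123 0.2671] rot [-179.4   -18.38  -12.62] F [0.83 0.8  1.91] t 13.38
xyz [-11.3  15.6 120.5] r [-0.0157  0.2901  0.0092]
pos [0.4782 0.0123 0.2671] rot [-179.4   -18.38  -12.62] F [0.83 0.8  1.91] t 13.38
xyz [-11.3  15.6 120.5] r [-0.0148  0.1155  0.0105]
```

Call:
{"method": "drive_tool", "body": {
  "moves": [
    {"x":0,"y":0,"z":0,"rx":0,"ry":0,"rz":0,"fingers":1},
    {"x":0,"y":3,"z":5,"rx":0,"ry":0,"rz":0,"fingers":1},
    {"x":-3,"y":6,"z":25,"rx":0,"ry":0,"rz":0,"fingers":1},
    {"x":-5,"y":10,"z":50,"rx":0,"ry":0,"rz":0,"fingers":1},
    {"x":-8,"y":13,"z":75,"rx":0,"ry":0.03,"rz":0,"fingers":1},
    {"x":-10,"y":16,"z":100,"rx":0,"ry":0.06,"rz":0,"fingers":1},
    {"x":-11,"y":16,"z":115,"rx":0,"ry":0.09,"rz":0,"fingers":1},
    {"x":-11,"y":16,"z":120,"rx":0,"ry":0.115,"rz":0,"fingers":1},
    {"x":-11,"y":16,"z":120,"rx":0,"ry":0.115,"rz":0,"fingers":1},
    {"x":-11,"y":16,"z":120,"rx":0,"ry":0.115,"rz":0,"fingers":1}
  ]
}}

```text
time_s: 14.62
tool_pos: [0.5059, -0.0214, 0.1557]
tool_rot: [-179.8, -25.6, -14.0]
force: [0.3, 0.4, 0.2]
grip_width: 0.0004
grasp_force: 0.0
```

Run:
```python
from h import *
from cell import sensors
o=sensors.get_obs();print(np.round(o["qpos"],1),np.round(o["joint_velocities"],1))
y=np.radians(-13.3);ex=np.array([np.cos(y),np.sin(y)]);ey=np.array([-np.sin(y),np.cos(y)])
print(o["tool_pos"][:2]@ex,o["tool_pos"][:2]@ey)
go([*(.495*ex+.108*ey),.149],[180,-35,-13.3]);go([*(.495*ex+.108*ey),.149],[180,-30,-13.3])
```

```text
[   6.6  -13.1  -11.8  128.8    8.4   40.  -114.7] [-0.9 -0.2 -0.  -0.2 -0.1 -0.1 -0.1]
0.49724899143503004 0.09550795514779412
pos [ 0.5059 -0.0214  0.1557] rot [-179.78  -25.57  -13.99] F [0.34 0.43 0.16] t 14.62
xyz [ -5.  -12.4   5. ] r [ 0.0023  0.1646 -0.0107]
pos [ 0.5059 -0.0214  0.1557] rot [-179.78  -25.57  -13.99] F [0.34 0.43 0.16] t 14.62
xyz [ -5.  -12.4   5. ] r [ 0.0018  0.0773 -0.0107]
```

Call:
{"method": "drive_tool", "body": {
  "moves": [
    {"x":-2,"y":-5,"z":2,"rx":0,"ry":0.04,"rz":-0.005,"fingers":1},
    {"x":-5,"y":-12,"z":5,"rx":0,"ry":0.09,"rz":-0.01,"fingers":1},
    {"x":-5,"y":-12,"z":5,"rx":0,"ry":0.09,"rz":-0.01,"fingers":1},
    {"x":-5,"y":-12,"z":5,"rx":0,"ry":0.09,"rz":-0.01,"fingers":1},
    {"x":-5,"y":-12,"z":5,"rx":0,"ry":0.09,"rz":-0.01,"fingers":1}
  ]
}}

```text
time_s: 15.25
tool_pos: [0.5065, -0.0079, 0.149]
tool_rot: [179.9, -30.7, -13.2]
force: [0.1, -0.3, -0.3]
grip_width: 0.0007
grasp_force: 0.0
```

Run:
```python
from h import *
from cell import sensors
o=sensors.get_obs();print(np.round(o["qpos"],1),np.round(o["joint_velocities"],1))
y=np.radians(-13.3);ex=np.array([np.cos(y),np.sin(y)]);ey=np.array([-np.sin(y),np.cos(y)])
print(o["tool_pos"][:2]@ex,o["tool_pos"][:2]@ey, "F.ex",o["force"][:2]@ex)
for e in(.512,.530):go([*(e*ex+.108*ey),.149],[180,-30.8,-13.3])
```

```text
[   6.9  -15.2  -15.5  133.    13.    33.7 -121.3] [-0.1  0.  -0.1  0.3  0.  -0.2 -0.3]
0.4947639111013614 0.1088374359061512 F.ex 0.1338451545875466
pos [ 0.5065 -0.0079  0.149 ] rot [179.94 -30.7  -13.23] F [ 0.07 -0.27 -0.32] t 15.25
xyz [14.8  0.9  8.8] r [0.0003 0.0017 0.0011]
pos [ 0.5065 -0.0079  0.149 ] rot [179.94 -30.7  -13.23] F [ 0.07 -0.27 -0.32] t 15.25
xyz [30.3  0.9 18. ] r [0.0003 0.0017 0.0011]
```

Call:
{"method": "drive_tool", "body": {
  "moves": [
    {"x":4.3,"y":0,"z":2.6,"rx":0,"ry":0,"rz":0,"fingers":1},
    {"x":8.6,"y":0,"z":5.1,"rx":0,"ry":0,"rz":0,"fingers":1},
    {"x":12,"y":0,"z":7.2,"rx":0,"ry":0,"rz":0,"fingers":1},
    {"x":15,"y":0,"z":8.9,"rx":0,"ry":0,"rz":0,"fingers":1},
    {"x":16,"y":0,"z":9.5,"rx":0,"ry":0,"rz":0,"fingers":1},
    {"x":17,"y":0,"z":10.1,"rx":0,"ry":0,"rz":0,"fingers":1},
    {"x":18,"y":0,"z":10.7,"rx":0,"ry":0,"rz":0,"fingers":1},
    {"x":19,"y":0,"z":11.3,"rx":0,"ry":0,"rz":0,"fingers":1},
    {"x":20,"y":0,"z":11.9,"rx":0,"ry":0,"rz":0,"fingers":1},
    {"x":21,"y":0,"z":12.5,"rx":0,"ry":0,"rz":0,"fingers":1},
    {"x":21.5,"y":0,"z":12.8,"rx":0,"ry":0,"rz":0,"fingers":1},
    {"x":21.5,"y":0,"z":12.8,"rx":0,"ry":0,"rz":0,"fingers":1}
  ]
}}

```text
time_s: 16.75
tool_pos: [0.5301, -0.0132, 0.148]
tool_rot: [179.9, -30.7, -13.2]
force: [0.2, 0.2, -1.4]
grip_width: 0.0005
grasp_force: 0.2
```

Call:
{"method": "drive_tool", "body": {
  "moves": [
    {"x":0.9,"y":0,"z":0.5,"rx":0,"ry":0,"rz":0,"fingers":1},
    {"x":1.7,"y":0,"z":1,"rx":0,"ry":0,"rz":0,"fingers":1},
    {"x":2.6,"y":0,"z":1.5,"rx":0,"ry":0,"rz":0,"fingers":1},
    {"x":3.4,"y":0,"z":2,"rx":0,"ry":0,"rz":0,"fingers":1},
    {"x":4.3,"y":0,"z":2.6,"rx":0,"ry":0,"rz":0,"fingers":1},
    {"x":4.3,"y":0,"z":2.6,"rx":0,"ry":0,"rz":0,"fingers":1},
    {"x":4.3,"y":0,"z":2.6,"rx":0,"ry":0,"rz":0,"fingers":1}
  ]
}}

```text
time_s: 17.62
tool_pos: [0.5351, -0.0144, 0.1481]
tool_rot: [179.9, -30.7, -13.2]
force: [-0.4, 1.3, -0.3]
grip_width: 0.0004
grasp_force: 0.3
```

Call:
{"method": "drive_tool", "body": {
  "moves": [
    {"x":0.9,"y":0,"z":0.5,"rx":0,"ry":0,"rz":0,"fingers":1},
    {"x":1.7,"y":0,"z":1,"rx":0,"ry":0,"rz":0,"fingers":1},
    {"x":2.6,"y":0,"z":1.5,"rx":0,"ry":0,"rz":0,"fingers":1},
    {"x":3.4,"y":0,"z":2,"rx":0,"ry":0,"rz":0,"fingers":1},
    {"x":3.4,"y":0,"z":2,"rx":0,"ry":0,"rz":0,"fingers":1},
    {"x":3.4,"y":0,"z":2,"rx":0,"ry":0,"rz":0,"fingers":1}
  ]
}}

```text
time_s: 18.38
tool_pos: [0.5385, -0.0152, 0.1478]
tool_rot: [179.9, -30.6, -13.2]
force: [-4.5, 1.0, 1.8]
grip_width: 0.0001
grasp_force: 2.4
```

Call:
{"method": "drive_tool", "body": {
  "moves": [
    {"x":0.9,"y":0,"z":0.5,"rx":0,"ry":0,"rz":0,"fingers":1},
    {"x":1.7,"y":0,"z":1,"rx":0,"ry":0,"rz":0,"fingers":1},
    {"x":2.1,"y":0,"z":1.3,"rx":0,"ry":0,"rz":0,"fingers":1},
    {"x":2.1,"y":0,"z":1.3,"rx":0,"ry":0,"rz":0,"fingers":1},
    {"x":2.1,"y":0,"z":1.3,"rx":0,"ry":0,"rz":0,"fingers":1},
    {"x":2.1,"y":0,"z":1.3,"rx":0,"ry":0,"rz":0,"fingers":1}
  ]
}}

```text
time_s: 19.12
tool_pos: [0.5401, -0.0156, 0.1474]
tool_rot: [179.9, -30.5, -13.1]
force: [-10.1, 2.0, 4.0]
grip_width: 0.0001
grasp_force: 4.8
```

Run:
```python
from h import *
from cell import vision,sensors
c=vision.read_camera("wrist"); F=[sensors.get_obs()["force"]]
s=vision.read_camera("side"); F.append(sensors.get_obs()["force"]); t=vision.read_camera("top");F.append(sensors.get_obs()["force"])
b=cv2.resize(s["image"][115:235,190:310],(400,384),interpolation=cv2.INTER_CUBIC)
cv2.imwrite("pics/w6.png",np.hstack([c["image"][:,56:456],b])[:,:,::-1])
y=np.radians(-13.3);print(np.array(F)@[np.cos(y),np.sin(y),0],np.mean(F,0)); o=sensors.get_obs();print(o["tool_pos"],o["wrist_torque"],o["joint_velocities"].max() if hasattr(o["joint_velocities"],"max") else max(o["joint_velocities"]))
```

```text
[ -9.44317954 -11.13555349 -10.46734907] [-9.9648644   2.83025112  4.86943897]
[ 0.54011015 -0.0155361   0.14739604] [ 0.50623204  1.87568841 -0.01460126] 0.09419244032374983
```

View pics/w6.png

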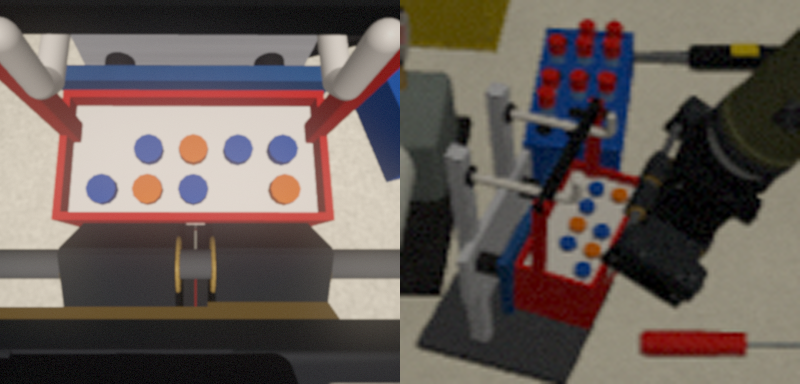

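The picture shows the carrier's back flush along the plate (blue strip at row 78, even in width) and the bar on both hooks. The press is about 10 N, with about 5 N of downward drag on the carrier. I'll relieve that drag slightly.

Call:
{"method": "drive_tool", "body": {
  "moves": [
    {"x":0.2,"y":0,"z":-0.3,"rx":0,"ry":0,"rz":0,"fingers":1},
    {"x":0.4,"y":0,"z":-0.6,"rx":0,"ry":0,"rz":0,"fingers":1},
    {"x":0.4,"y":0,"z":-0.6,"rx":0,"ry":0,"rz":0,"fingers":1},
    {"x":0.4,"y":0,"z":-0.6,"rx":0,"ry":0,"rz":0,"fingers":1},
    {"x":0.4,"y":0,"z":-0.6,"rx":0,"ry":0,"rz":0,"fingers":1},
    {"x":0.4,"y":0,"z":-0.6,"rx":0,"ry":0,"rz":0,"fingers":1}
  ]
}}

```text
time_s: 20.02
tool_pos: [0.5403, -0.0156, 0.1482]
tool_rot: [179.9, -30.6, -13.1]
force: [-7.0, 1.9, 4.1]
grip_width: 0.0002
grasp_force: 3.9
```

Run:
```python
from h import *
from cell import vision,sensors
F=[]
for i in range(5): c=vision.read_camera("wrist"); F.append(sensors.get_obs()["force"])
y=np.radians(-13.3);print(np.array(F)@[np.cos(y),np.sin(y),0],np.mean(F,0),sensors.get_obs()["tool_pos"])
```

```text
[-8.38673449 -7.803234   -7.0272396  -8.95795114 -8.48138335] [-7.97815373  1.59590648  3.6190677 ] [ 0.54036686 -0.01562052  0.14818181]
```

Call:
{"method": "drive_tool", "body": {
  "moves": [
    {"x":0.5,"y":0,"z":-0.1,"rx":0,"ry":0,"rz":0,"fingers":1},
    {"x":1,"y":0,"z":-0.1,"rx":0,"ry":0,"rz":0,"fingers":1},
    {"x":1,"y":0,"z":-0.1,"rx":0,"ry":0,"rz":0,"fingers":1},
    {"x":1,"y":0,"z":-0.1,"rx":0,"ry":0,"rz":0,"fingers":1},
    {"x":1,"y":0,"z":-0.1,"rx":0,"ry":0,"rz":0,"fingers":1},
    {"x":1,"y":0,"z":-0.1,"rx":0,"ry":0,"rz":0,"fingers":1},
    {"x":1,"y":0,"z":-0.1,"rx":0,"ry":0,"rz":0,"fingers":1},
    {"x":1,"y":0,"z":-0.1,"rx":0,"ry":0,"rz":0,"fingers":1}
  ]
}}

```text
time_s: 21.28
tool_pos: [0.5411, -0.0158, 0.1488]
tool_rot: [179.9, -30.5, -13.1]
force: [-8.8, 1.7, 3.9]
grip_width: 0.0002
grasp_force: 4.2
```

Run:
```python
from h import *
from cell import vision,sensors
F=[]
for i in range(5): c=vision.read_camera("wrist"); F.append(sensors.get_obs()["force"])
y=np.radians(-13.3);ex=np.array([np.cos(y),np.sin(y)]);ey=np.array([-np.sin(y),np.cos(y)])
print(np.array(F)@[*ex,0],np.mean(F,0),sensors.get_obs()["tool_pos"])
# front and back rim edges (z=.166) vs plate top edge (z=.17), wrist columns -> ex ; red mask
h=cv2.cvtColor(c["image"],cv2.COLOR_RGB2HSV).astype(int)
red=((h[...,0]<8)|(h[...,0]>172))&(h[...,1]>120); blue=(abs(h[...,0]-109)<8)&(h[...,1]>110)
for u in(150,200,300,350):
    r=np.where(red[60:240,u])[0]+60; b=np.where(blue[50:110,u])[0]+50
    print(u,r.min(),r.max(),b.min() if len(b) else None,"front",onz(c,u,r.max()+.5,.166)[:2]@ex,"back",onz(c,u,r.min()-.5,.166)[:2]@ex,"plate back",(onz(c,u,b.min()-.5,.17)[:2]@ex) if len(b) else None)
```

```text
[-7.85841361 -9.14515477 -9.30146865 -8.32165902 -8.20146828] [-8.29761473  2.1324498   3.69895763] [ 0.54109372 -0.01581304  0.14875336]
150 91 222 70 front 0.5386395678831123 back 0.6115248493758013 plate back 0.6218717146661293
200 91 222 70 front 0.5386841122326141 back 0.6116065078490495 plate back 0.6219585882604639
300 91 222 70 front 0.5387733027676902 back 0.6117700356819554 plate back 0.6221325645282985
350 92 222 70 front 0.5388179490308991 back 0.6112274746133223 plate back 0.6222196674032417
```

Call:
{"method": "drive_tool", "body": {
  "moves": [
    {"x":0.5,"y":0,"z":0.2,"rx":0,"ry":0,"rz":0,"fingers":1},
    {"x":0.5,"y":0,"z":0.2,"rx":0,"ry":0,"rz":0,"fingers":1},
    {"x":0.5,"y":0,"z":0.2,"rx":0,"ry":0,"rz":0,"fingers":1},
    {"x":0.5,"y":0,"z":0.2,"rx":0,"ry":0,"rz":0,"fingers":1},
    {"x":0.5,"y":0,"z":0.2,"rx":0,"ry":0,"rz":0,"fingers":1},
    {"x":0.5,"y":0,"z":0.2,"rx":0,"ry":0,"rz":0,"fingers":1},
    {"x":0.5,"y":0,"z":0.2,"rx":0,"ry":0,"rz":0,"fingers":1},
    {"x":0.5,"y":0,"z":0.2,"rx":0,"ry":0,"rz":0,"fingers":1}
  ]
}}

```text
time_s: 22.52
tool_pos: [0.5415, -0.0159, 0.1488]
tool_rot: [179.9, -30.5, -13.1]
force: [-9.2, 2.3, 3.7]
grip_width: 0.0005
grasp_force: 4.5
```

Run:
```python
from h import *
from cell import vision,sensors,workorder
F=[]
for i in range(5): vision.read_camera("wrist"); F.append(sensors.get_obs()["force"])
y=np.radians(-13.3); f=-np.array(F)@[np.cos(y),np.sin(y),0]; print(f,np.mean(F,0))
if 8<f.mean()<13: print(workorder.sign_off())
```

```text
[9.77562266 9.63593754 8.44547732 9.01118982 9.20142132] [-8.99667423  1.99329261  3.84038904]
the job is handed in; nothing more can be done
None
```

The carrier hangs free on both hooks with its back flat against the blue plate; I signed off at about 22.5 s with the closed fingertips still pressing its front at about 9 N.

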